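# Pour the checked bushings from the catch chute into the sample jar

## Robot

A 6-joint arm with a two-finger parallel gripper is mounted at the origin on a cart in front of the work surface, level with it; the furniture and walls round the work are solid. World frame = base frame: x ahead of the robot, y to its left, z up, the work surface at z = 0. Lengths are in m, angles in degrees, forces in N, time in s.
With the tool pointing down it reaches from about 0.4 to 0.825 m from the base axis. Payload 7 kg.
Tool frame: the origin (TCP) lies at the very end of the fingers, on their centre line; the grasp point (between the pads) lies behind it (ctrl.hold_point_z is the z of the grasp point in the tool frame, in m); z points along the fingers, y is the line along which they close (so a half turn about z gives the same grasp; the last joint's range is limited). The gripper opens to 85 mm and grips with 20 to 120 N. Pads are 22 mm wide; open, the fingers measure 114 mm over their backs; the gripper's body (76 mm by 85 mm) begins 54 mm behind the grasp point. The pads swing forward as they close: fully open they stand 13 mm farther back than shut.
Start: joints at [84.001, 20.546, 0.682, 0, -70.136, -16.507], TCP at [0.258, 0.624, 0.196] pointing down, gripper open.
Joint ranges: [-176.03, 176.03], [-82.01, 121.73], [-58.28, 71.71], [-173.87, 95.51], [-174.79, -0.11], [-173.66, 173.66]. Speed limits (degrees/s): [136.94, 136.94, 172.46, 180, 180, 180].

## Interface

Orientations are given as a 3x3 rotation matrix whose columns are the frame's x, y, z axes.
In Python, from rig import ctrl gives the robot as it stands. Calls block until the motion is done:
- ctrl.reach(position, orientation): joint-space move of the TCP to a pose.
- ctrl.move_linear(position, rate=0.15, ori=None): straight line of the TCP; ori=None keeps the orientation; rate is the mean speed in m/s.
- ctrl.movej(angles): joint-space move.
- ctrl.command_gripper(opening, strength=None): finger opening in m; strength is the grip in N (None keeps the last); returns when the fingers have stopped.
- ctrl.hold(seconds).
- ctrl.solve_ik(position, orientation): joint angles nearest the present ones, or None.
- ctrl.snapshot(name): name is "scene" or "side" or "wrist"; returns a dict with "pixels" (420x560x3 uint8, red, green, blue), "fovy" (degrees; the focal length in pixels is half the picture's height over the tangent of half this angle, whatever the lens; pixels are square), "cx", "cy" (the principal point, pixels), "R" (3x3) and "t" (3): a world point X has camera coordinates R X + t. Camera axes: x right, y down, z forward; pixel columns grow to the right and rows downward; lengths in m; the calibration is good to about 2 mm. A picture is of the moment at which its call begins. There is no depth.
A pose or a line that the arm cannot do raises ctrl.IKError and nothing moves.
- ctrl.job_done(): hands the job in; it is judged then, once.
Trained networks look in the newest picture that a camera, given by its name, has taken for a name from the list of things; names that differ only in an ending like _2 or _b are one class to them, and where a whole thing is asked for, a point or a joint stands for the part that bears it (a point fixed in the world has none). Each returns a list of dicts, best first, with "p" (0 to 1); they miss things now and then, are a little off and sometimes report something else, mostly with a low value. They report only what shows in the picture. A call takes as long as a camera call. They do not tell look-alikes from the thing itself.
- ctrl.search_frame(name, camera): "point" ([x, y, z] in m, in world coordinates, good to about 4 mm: the middle of the surface that is visible of it).
Readings, each from a call of its own:
- ctrl.get_t(): time.
- ctrl.get_joint_positions(): joint angles.
- ctrl.get_qd(): joint speeds.
- ctrl.get_joint_efforts(): joint torques, N m.
- ctrl.get_tool_pos(): TCP position.
- ctrl.get_tcp_rot(): TCP orientation.
- ctrl.get_force(): force on the tool from outside, world axes, zero at the start.
- ctrl.get_moment(): the same for the moment, N m.
- ctrl.get_finger_gap(): finger opening in m.
- ctrl.get_gripper_force(): force on a finger pad.
Only numpy, scipy, OpenCV 4.12 (cv2) and the standard library are available. Lean on these libraries where they do the work, as an engineer would, in place of code of your own. Each camera call takes 0.05 s, during which the arm holds its last target. There are 200 camera calls.

## Task

Take the catch chute with its four checked bushings out of the bore checker: draw it straight out by its nose, set it down flat on the bench and let go, then take it again by the rubber-gripped tail so that your hand is clear of the jar. With the chute reaching into the clear jar's mouth and resting lightly on its rim, tip it nose down until all four bushings have slid through into the jar, then lay the empty chute flat on the bench, right side up, and let go. Do not touch the clean bushings, go gently on the jar and leave it standing where it is, and disturb nothing else.

Things in the scene. Friction and masses are not known exactly. Their poses are not given: they have to be found in the camera images.
- bore_checker: grey instrument (fixed), sloping display desk and inlet ring on top, 155 deep, 110 wide, 125 mm high. Origin on the bench, z up; front looks along its -x, roughly to the robot. Front face at x = -70 mm, 52 mm high. A tunnel open to the bench runs in along x at y = 0: 41 mm wide, 42 high, back wall at x = 66 mm; the chute stands in it, 70 to 85 mm of its nose out, free to pinch from above.
- chute: loose steel channel 200 mm long, 30 wide (25 inside), 30 high, 0.16 kg. Origin: centre of underside; z up, x along it: open nose at x = -100 mm, closed tail at +100; inner floor at z = 4.5 mm. Black rubber side grips at x = 30 to 94 mm (34 wide there). A 20 mm wide, 2.5 mm thick lip goes on to x = -110 mm. 2 mm rubber feet. Starts in the tunnel, bushings in its rear; slides out along -x.
- chute_lip (a point): tip of the pouring lip, on its upper face: 110 mm from the chute's origin along -x, at z = 4.5 mm; axes as the chute's
- chute_grip (a point): middle of the chute's rubber-sided tail, between the two grips: 62 mm from the chute's origin along +x, at z = 16.5 mm; axes as the chute's
- jar: loose clear jar standing on the bench, empty, 77 mm in diameter, 92 mm high, 0.3 kg; shoulder at z = 60 to 77 mm, above it a narrow open neck, 53 mm outside and 47 mm inside diameter. Walls 3 mm, inner floor at z = 5 mm. Origin: centre of underside, z up
- jar_mouth (a point): centre of the jar's mouth, level with the rim, 92 mm above the jar's underside, z up
- bushing_1: bronze-coloured bushing, 22 mm outside diameter, 21 mm high, 40 g, at first standing in the chute inside the checker's tunnel, out of sight. Origin: centre of its underside, z its axis. Starts to slide when the chute is tipped 20 to 29 degrees, depending on the day's friction.
- bushing_2: bronze-coloured bushing, 22 mm outside diameter, 21 mm high, 40 g, at first standing in the chute inside the checker's tunnel, out of sight. Origin: centre of its underside, z its axis. Starts to slide when the chute is tipped 20 to 29 degrees, depending on the day's friction.
- bushing_3: bronze-coloured bushing, 22 mm outside diameter, 21 mm high, 40 g, at first standing in the chute inside the checker's tunnel, out of sight. Origin: centre of its underside, z its axis. Starts to slide when the chute is tipped 20 to 29 degrees, depending on the day's friction.
- bushing_4: bronze-coloured bushing, 22 mm outside diameter, 21 mm high, 40 g, at first standing in the chute inside the checker's tunnel, out of sight. Origin: centre of its underside, z its axis. Starts to slide when the chute is tipped 20 to 29 degrees, depending on the day's friction.
- mouse: black computer mouse, 100 x 58 x 39 mm, its cable runs to the back (bystander). Origin: centre of its underside.
- inspect_stamp: black hand stamp standing upright, 24 x 24 x 63 mm (bystander). Origin: centre of its underside.
- tape_roll: roll of tape lying flat, 94 mm across, 19 mm high (bystander). Origin: centre of its underside.
- ring_gauge: steel ring gauge lying flat, 58 mm across, 18 mm high (bystander). Origin: centre of its underside.
- jar_cap: blue screw cap of the jar, lying flat, 61 mm across, 15 mm high (bystander). Origin: centre of its underside.
Mind the look-alikes: they are no part of the job. Leave any orange look-alike of the jar alone.

How it is judged:
By the outcome, as a careful person would: the job done as asked, in the order asked, and still so for the second after the job is handed in, with the robot touching nothing.
It also fails if it takes over 61 s, if anything falls off the work surface, if the arm or the gripper's body presses on something with over 40 N, if the wrist force passes 120 N, or if a joint passes its speed limit or range.

## Working session

There is one attempt and no reset: what is moved stays moved. The work goes in short steps, each a Python script; the robot and the scene stay as the last script left them, time stands still between calls to the robot, and variables do not carry over. Pictures are saved under pics/ and viewed, at most 10 in all, crops included, and the job is handed in when it is done.

```bash
ls; mkdir -p pics; python3 - <<'E'
from rig import ctrl
import cv2,numpy as np
print(ctrl.hold_point_z, ctrl.get_t())
for c in ["scene","side"]:
    s=ctrl.snapshot(c); cv2.imwrite(f"pics/{c}0.png",s["pixels"][:,:,::-1])
    print(c,s["fovy"],s["cx"],s["cy"],(-s["R"].T@s["t"]).round(3),s["R"].round(3).tolist())
    for n in ["bore_checker","chute","chute_lip","jar","jar_mouth","mouse","inspect_stamp","tape_roll","ring_gauge","jar_cap","bushing_1"]:
        print(n,[(np.round(d["point"],3).tolist(),round(d["p"],2)) for d in ctrl.search_frame(n,c)])
print(ctrl.get_t())
E
```

```text
pics
-0.0187 0.0
scene 48.63598280084162 268.1358141959472 203.4404520569309 [ 0.081 -0.783  1.077] [[0.809, -0.588, 0.004], [-0.452, -0.626, -0.636], [0.376, 0.512, -0.772]]
bore_checker [([0.676, 0.19, 0.075], 0.92), ([0.516, -0.094, 0.055], 0.56)]
chute [([0.568, 0.236, 0.014], 0.83)]
chute_lip []
jar [([0.518, -0.21, 0.059], 0.9), ([0.648, -0.541, 0.059], 0.88), ([0.516, -0.092, 0.054], 0.85), ([0.409, -0.438, 0.062], 0.81)]
jar_mouth [([0.651, -0.542, 0.059], 0.91), ([0.521, -0.212, 0.058], 0.76), ([0.413, -0.432, 0.06], 0.66), ([0.518, -0.091, 0.06], 0.65)]
mouse [([0.56, 0.046, 0.03], 0.76)]
inspect_stamp [([0.625, -0.231, 0.037], 0.65)]
tape_roll [([0.396, -0.279, 0.017], 0.8)]
ring_gauge [([0.616, -0.315, 0.018], 0.59)]
jar_cap [([0.646, -0.032, 0.009], 0.81), ([0.396, -0.283, 0.016], 0.52)]
bushing_1 [([0.615, -0.316, 0.02], 0.75)]
side 43.97890469830449 286.02933297064163 211.64851265210893 [ 0.219 -1.653  0.811] [[0.977, -0.211, 0.022], [-0.067, -0.406, -0.912], [0.201, 0.889, -0.411]]
bore_checker [([0.685, 0.178, 0.069], 0.89)]
chute [([0.567, 0.221, 0.019], 0.69)]
chute_lip [([0.571, 0.22, 0.028], 0.73)]
jar [([0.514, -0.096, 0.07], 0.97), ([0.415, -0.453, 0.057], 0.96), ([0.531, -0.223, 0.056], 0.63), ([0.665, -0.566, 0.061], 0.57), ([0.685, 0.177, 0.069], 0.35)]
jar_mouth [([0.511, -0.095, 0.067], 0.97), ([0.525, -0.223, 0.05], 0.88), ([0.664, -0.565, 0.068], 0.75), ([0.408, -0.452, 0.059], 0.67)]
mouse [([0.588, 0.031, 0.029], 0.52)]
inspect_stamp [([0.562, 0.217, 0.022], 0.69), ([0.628, -0.231, 0.039], 0.55)]
tape_roll [([0.388, -0.255, 0.018], 0.71)]
ring_gauge [([0.623, -0.318, 0.018], 0.46)]
jar_cap [([0.643, -0.037, 0.014], 0.65), ([0.517, -0.098, 0.072], 0.16)]
bushing_1 []
1.2
```

View pics/scene0.png

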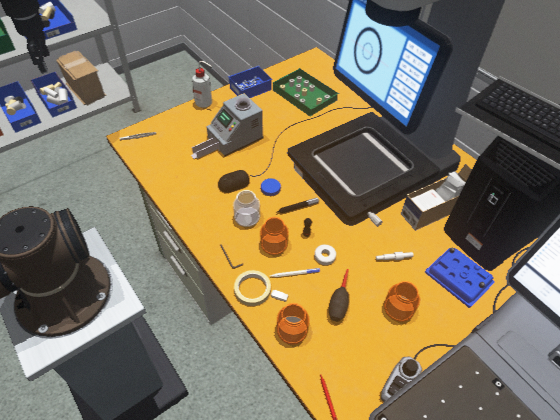

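View pics/side0.png

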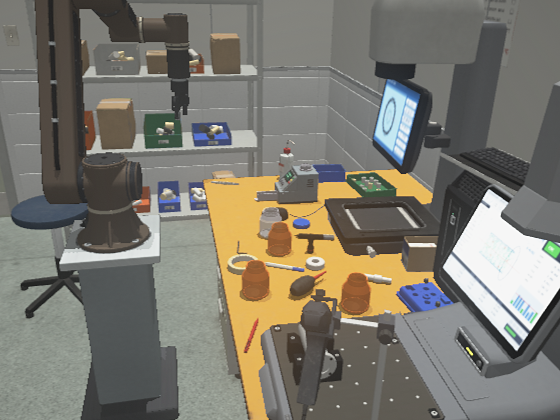

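The clear jar is at scene (246,209), about (0.516,-0.093). The other three, at (274,238), (402,303) and (292,325), are orange look-alikes. The checker is at (235,125), with the chute nose showing at (205,150). Next is a closer look with the wrist camera.

```bash
cat > h.py <<'E'
from rig import ctrl
import cv2,numpy as np
from scipy.spatial.transform import Rotation as Rot
def down(yaw):  # chute x dir yaw(deg); tool y across chute, z down; pick half-turn
    a=np.radians(yaw); u=np.array([np.cos(a),np.sin(a),0]); z=np.array([0,0,-1.]); return np.column_stack([u,np.cross(z,u),z])
def ray(s,px,z):
    f=210/np.tan(np.radians(s["fovy"]/2)); d=s["R"].T@np.array([(px[0]-s["cx"])/f,(px[1]-s["cy"])/f,1]); c=-s["R"].T@s["t"]
    return c+d*(z-c[2])/d[2]
def proj(s,X):
    f=210/np.tan(np.radians(s["fovy"]/2)); p=s["R"]@np.array(X)+s["t"]; return np.array([s["cx"]+f*p[0]/p[2],s["cy"]+f*p[1]/p[2]])
def snap(c,fn):
    import pickle
    s=ctrl.snapshot(c); cv2.imwrite(f"pics/{fn}.png",s["pixels"][:,:,::-1]); pickle.dump({**s},open(f"pics/{fn}.pkl","wb")); return s
E
python3 - <<'E'
from h import *
for sgn in (0,180):
    print(sgn,[np.round(q,0).tolist() if q is not None else None for q in [ctrl.solve_ik([.5,.22,.3],down(-20+sgn))]])
s=ctrl.snapshot("scene")
for p in [(110,138),(200,265),(290,390)]: print(ray(s,p,0).round(3))
ctrl.reach([.46,.22,.3],down(-20))
s=snap("wrist","w1"); print((-s["R"].T@s["t"]).round(3),s["fovy"],ctrl.get_t())
for n in ["chute","bore_checker","chute_lip"]: print(n,ctrl.search_frame(n,"wrist"))
print(ctrl.get_joint_positions())
E
```

```text
0 [[44.0, 5.0, -6.0, 0.0, -79.0, 26.0]]
180 [[44.0, 5.0, -6.0, 0.0, -79.0, -154.0]]
[0.34  0.478 0.   ]
[ 0.329 -0.135  0.   ]
[ 0.325 -0.538  0.   ]
[0.534 0.194 0.477] 70.24883747704148 2.9917
chute [{'point': [0.5706, 0.237, 0.0027], 'p': 0.74}]
bore_checker [{'point': [0.6415, 0.2366, 0.0743], 'p': 0.7}]
chute_lip [{'point': [0.5722, 0.2379, 0.0034], 'p': 0.88}]
[ 4.77205108e+01  1.76389941e+00 -9.63715076e+00 -2.58937454e-03
 -7.86471763e+01  2.23337639e+01]
```

View pics/w1.png

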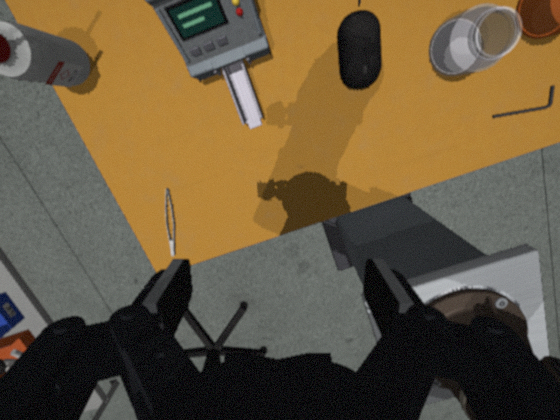

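The picture shows the chute nose from (235,70) to (255,125), tweezers at (170,220), and the clear jar's mouth at about (497,33). I'll enlarge the crops for pixel measurements.

```bash
python3 - <<'E'
import cv2,numpy as np
im=cv2.imread("pics/w1.png")
a=cv2.resize(im[45:140,180:300],None,fx=5,fy=5,interpolation=cv2.INTER_CUBIC)[:, :600]
b=cv2.resize(im[0:80,420:540],None,fx=5,fy=5,interpolation=cv2.INTER_CUBIC)
cv2.imwrite("pics/c1.png",a); cv2.imwrite("pics/c2.png",b); print(a.shape,b.shape)
E
```

```text
(475, 600, 3) (400, 600, 3)
```

View pics/c1.png

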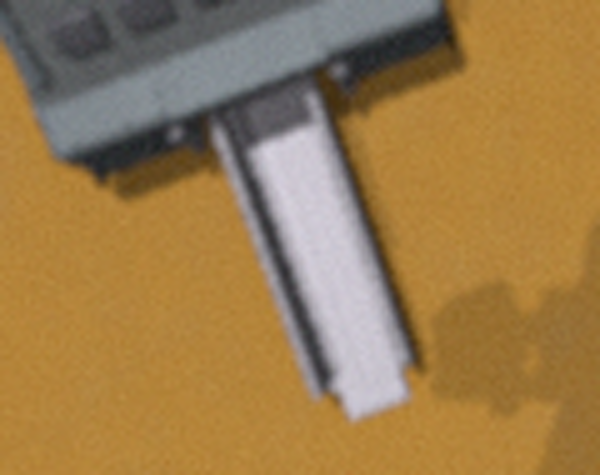

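View pics/c2.png

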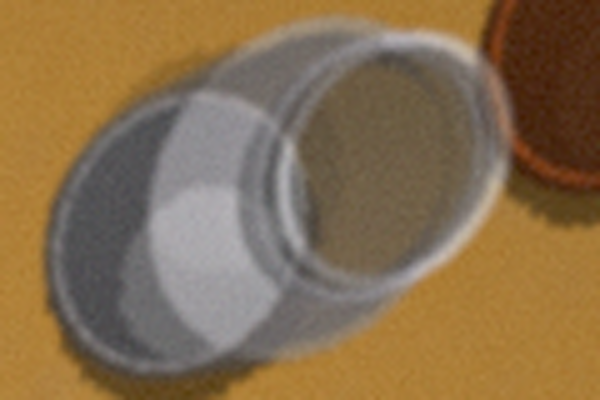

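Crop 1 gives the lip tip at full-frame (256,127) and the left wall's top edge from (223,71) to (242.6,124). Crop 2 gives the rim centre at (499,32.6) and the base centre at (455.5,46.4).

```bash
python3 - <<'E'
from h import *; import pickle
s=pickle.load(open("pics/w1.pkl","rb"))
c=lambda x,y:(180+x/5,45+y/5)
lip=ray(s,c(380,410),.0045)
L0,L1=ray(s,c(313,395),.03),ray(s,c(215,130),.03)
R0,R1=ray(s,c(412,362),.03),ray(s,c(320,90),.03)
print("lip",lip.round(4),"L",L0.round(4),L1.round(4),"R",R0.round(4),R1.round(4))
for a,b in((L0,L1),(R0,R1)): print(np.degrees(np.arctan2(*(b-a)[1::-1])))
print("width",np.linalg.norm(L0-R0),"mid",((L0+R0)/2).round(4),((L1+R1)/2).round(4))
F=[ray(s,c(60,160),.052),ray(s,c(440,15),.052)]; print("front",np.round(F,4),np.degrees(np.arctan2(*(F[1]-F[0])[1::-1]))+90,np.linalg.norm(F[0]-F[1]))
print("rim",ray(s,(499,32.6),.092).round(4),"base",ray(s,(455.4,46.4),.002).round(4), "rim w",np.linalg.norm(ray(s,(420+275/5,33),.092)-ray(s,(420+513/5,33),.092)))
E
```

```text
lip [0.5174 0.2348 0.0045] L [0.5288 0.2494 0.03  ] [0.6036 0.2482 0.03  ] R [0.5276 0.2191 0.03  ] [0.6031 0.2173 0.03  ]
-0.8671046129979577
-1.3782617424761487
width 0.030298851866985863 mid [0.5282 0.2342 0.03  ] [0.6034 0.2327 0.03  ]
front [[0.6075 0.2868 0.052 ]
 [0.6055 0.1806 0.052 ]] -1.0714502294409272 0.10620004438277876
rim [ 0.5233 -0.0724  0.092 ] base [ 0.5243 -0.0737  0.002 ] rim w 0.05455197282224584
```

The measurements agree: width 30.3 mm, yaw about -1.1°, front face at x=0.6065 with 78 mm of nose out, and jar rim and base within 1.5 mm of each other. Now I'll pinch the nose and draw the chute out, sliding on its feet.

```bash
python3 - <<'E'
from h import *
Y=-1.1; R=down(Y); u=R[:,0]; O=np.array([.6282,.2323,0]); G=O-.078*u
ctrl.reach(G+[0,0,.10],R)
ctrl.move_linear(G+[0,0,.005],.1)
ctrl.command_gripper(.0,50); print("gap",ctrl.get_finger_gap(),ctrl.get_gripper_force(),ctrl.get_force())
for d in (.05,.10,.152):
    ctrl.move_linear(G-d*u+[0,0,.005],.09); print(ctrl.get_finger_gap(),np.round(ctrl.get_force(),1))
ctrl.hold(.2)
ctrl.command_gripper(.06)
ctrl.move_linear(G-.152*u+[0,0,.16],.2)
ctrl.move_linear(G-.152*u+[-0.01,0,.26],.2)
s=snap("wrist","w2"); print(ctrl.get_t())
for n in ["chute","chute_lip","chute_grip","bushing_1","jar_mouth"]: print(n,[(np.round(d["point"],3),round(d["p"],2)) for d in ctrl.search_frame(n,"wrist")])
E
```

```text
gap 0.0003541558578876497 0.0 [0.7326361  0.22861634 0.04104578]
8.345567758791618e-05 [-0.4  0.4  0.4]
-8.388676786064126e-05 [ 0.7  0.6 -0.3]
0.00013891335976252855 [ 0.4 -0.4 -0.3]
10.4583
chute [(array([0.561, 0.238, 0.007]), 0.74), (array([ 0.52 , -0.044,  0.061]), 0.53)]
chute_lip [(array([0.559, 0.238, 0.002]), 0.69)]
chute_grip [(array([0.56 , 0.236, 0.004]), 0.84)]
bushing_1 [(array([ 0.519, -0.047,  0.061]), 0.41)]
jar_mouth []
```

View pics/w2.png

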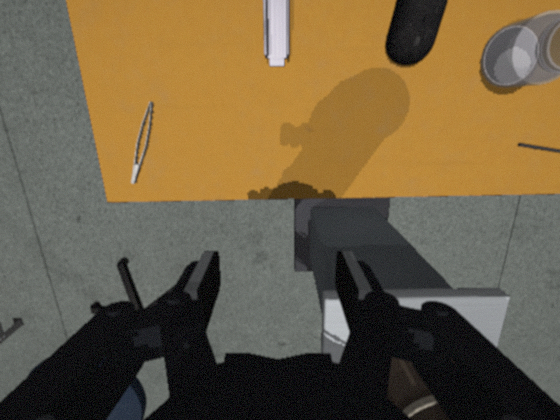

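The fingers closed on nothing (gap 0). The chute still stands in the tunnel with its lip at (277,65), so I'll check the geometry.

```bash
python3 - <<'E'
from h import *; import pickle
s=pickle.load(open("pics/w2.pkl","rb"))
T=ctrl.get_tool_pos(); Rt=ctrl.get_tcp_rot()
print(T,Rt.round(3).tolist(),ctrl.get_finger_gap())
print("cam",(-s["R"].T@s["t"]).round(3),s["R"].round(3).tolist(),s["fovy"],s["cx"],s["cy"])
print("TCPpx",proj(s,T),"lip",ray(s,(277,65),.0045),"edge",ray(s,(300,198),0))
S=pickle.load(open("pics/w1.pkl","rb")); print("edge1",ray(S,(250,243),0))
sc=snap("scene","s2"); sd=snap("side","d2"); 
for c,q in(("scene",sc),("side",sd)): print(c,"lip,tcp px",proj(q,[.5174,.2348,.0045]),proj(q,T))
a=[cv2.resize(cv2.imread("pics/s2.png")[60:200,120:300],(720,560)),]
i=cv2.imread("pics/s2.png")[80:230,120:270]; j=cv2.imread("pics/d2.png")[90:240,190:340]
cv2.imwrite("pics/c3.png",cv2.resize(np.hstack([i,j]),None,fx=2.6,fy=2.6,interpolation=cv2.INTER_CUBIC))
E
```

```text
[0.38807507 0.23642974 0.25920445] [[1.0, -0.019, -0.001], [-0.019, -1.0, -0.001], [-0.001, 0.001, -1.0]] 0.060319965310771946
cam [0.467 0.235 0.437] [[-0.019, -1.0, 0.001], [-0.951, 0.019, 0.308], [-0.308, 0.005, -0.951]] 70.24883747704148 277.45457997237526 203.20297511906432
TCPpx [277.44155805 234.20546109] lip [0.51896374 0.23426373 0.0045    ] edge [0.33297631 0.20277066 0.        ]
edge1 [0.33644842 0.31673994 0.        ]
scene lip,tcp px [191.4755568  156.55958465] [138.42137414 109.26063824]
side lip,tcp px [254.73213478 198.69941212] [220.20606281 137.78157047]
```

View pics/c3.png

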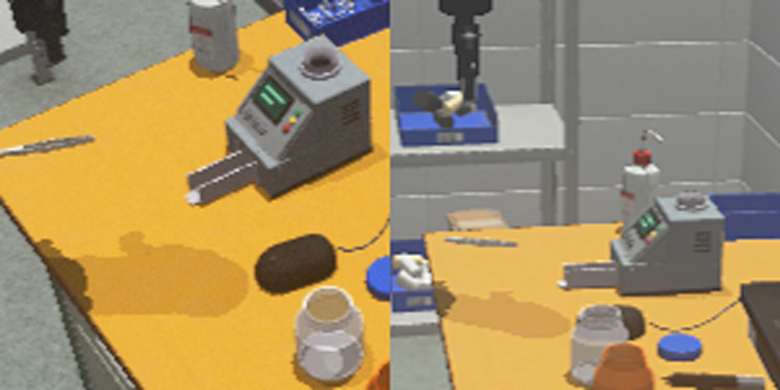

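The lip position is confirmed in all three views: scene (194,156) and side (256,200) against the projections. I'll retry step by step with readings.

```bash
python3 - <<'E'
from h import *
Y=-1.1; R=down(Y); u=R[:,0]; O=np.array([.6290,.2323,0]); G=O-.078*u
ctrl.command_gripper(.06,50)
ctrl.move_linear(G+[0,0,.12],.25); print(ctrl.get_tool_pos())
ctrl.move_linear(G+[0,0,.005],.1); print(ctrl.get_tool_pos(),ctrl.get_finger_gap(),ctrl.get_force())
snap("wrist","w3"); q=snap("scene","s3"); 
print(proj(q,ctrl.get_tool_pos()))
ctrl.command_gripper(.02,50); print("gap",ctrl.get_finger_gap(),ctrl.get_gripper_force(),ctrl.get_force(),ctrl.get_t())
i=cv2.imread("pics/s3.png")[80:230,120:270]
cv2.imwrite("pics/c4.png",np.hstack([cv2.resize(i,(400,400)),cv2.resize(cv2.imread("pics/w3.png"),(400,300))[:, :] if 0 else cv2.resize(cv2.imread("pics/w3.png")[0:420,70:490],(400,400))]))
E
```

```text
[0.55087879 0.23391931 0.12077221]
[0.55147462 0.23414043 0.00566346] 0.06027373025257776 [-0.40886274  0.94105532 -0.49890651]
[200.56289187 152.12539518]
gap 0.020213574712756987 0.0 [-0.45816156 -0.34728992  0.53923977] 13.9
```

View pics/c4.png

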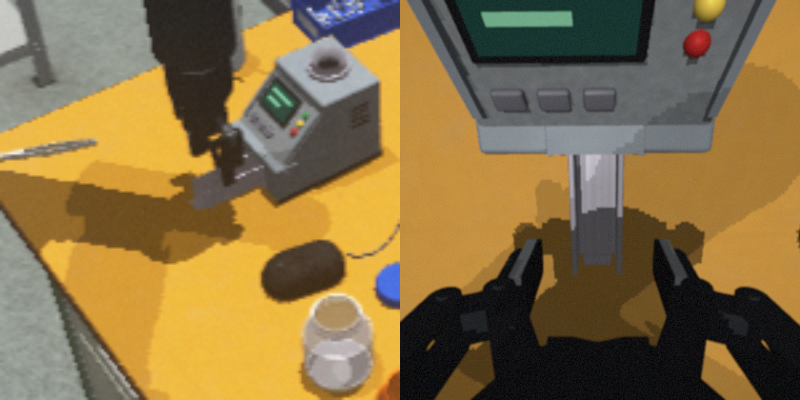

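In the scene half of the picture the fingertips show at (232,183), while the projected TCP is at (215,192). In the wrist half they show at (140,243) and (255,243), which is about 40 mm nearer the camera than the reported TCP. So the real tips sit well above it. I'll find the true tip height with a force-guarded descent, straddling the chute.

```bash
python3 - <<'E'
from h import *
T0=ctrl.get_tool_pos()
ctrl.command_gripper(.06,50); 
f0=np.mean([ctrl.get_force() for _ in range(5)],0)
z=.005; P=np.array([.551,.2338,0]); log=[]
while z>-.05:
    z-=.0015; ctrl.move_linear(P+[0,0,z],.05)
    f=np.mean([ctrl.get_force() for _ in range(3)],0)-f0; log.append((round(z,4),round(f[2],1)))
    if abs(f[2])>2.5 or np.linalg.norm(f)>4: break
print(log,f.round(1),ctrl.get_tool_pos(),ctrl.get_t())
E
```

```text
[(0.0035, np.float64(-0.5)), (0.002, np.float64(-0.3)), (0.0005, np.float64(-0.1)), (-0.001, np.float64(-0.4)), (-0.0025, np.float64(-0.1)), (-0.004, np.float64(0.4)), (-0.0055, np.float64(0.2)), (-0.007, np.float64(-0.5)), (-0.0085, np.float64(-1.1)), (-0.01, np.float64(-0.5)), (-0.0115, np.float64(-0.7)), (-0.013, np.float64(0.2)), (-0.0145, np.float64(-0.8)), (-0.016, np.float64(-0.7)), (-0.0175, np.float64(-0.4)), (-0.019, np.float64(-1.7)), (-0.0205, np.float64(-1.0)), (-0.022, np.float64(-0.1)), (-0.0235, np.float64(0.3)), (-0.025, np.float64(-0.8)), (-0.0265, np.float64(-0.3)), (-0.028, np.float64(0.0)), (-0.0295, np.float64(-0.5)), (-0.031, np.float64(-0.4)), (-0.0325, np.float64(-0.4)), (-0.034, np.float64(0.1)), (-0.0355, np.float64(0.1)), (-0.037, np.float64(-0.7)), (-0.0385, np.float64(0.1)), (-0.04, np.float64(-0.7)), (-0.0415, np.float64(8.0))] [-2.4 -1.5  8. ] [ 0.55120467  0.23392742 -0.04059934] 22.1167
```

The fingers touch the bench at a reported z of -0.0405, so the tool frame is about 40 mm off along z. I'll correct for that, then grip and draw.

```bash
python3 - <<'E'
from h import *
u=down(-1.1)[:,0]; P=np.array([.551,.2338,-.033])
ctrl.move_linear(P,.05)
f0=ctrl.get_force(); ctrl.command_gripper(.0,60); g=ctrl.get_finger_gap(); print("gap",g,ctrl.get_gripper_force(),np.round(ctrl.get_force()-f0,1),ctrl.get_t())
if .025<g<.036:
    ctrl.move_linear(P-.152*u,.1); print(ctrl.get_finger_gap(),np.round(ctrl.get_force()-f0,1),ctrl.get_tool_pos(),ctrl.get_t())
    snap("scene","s4"); print([(np.round(d["point"],3),round(d["p"],2)) for d in ctrl.search_frame("chute","scene")])
E
```

```text
gap 0.029116592578997142 59.38020334113389 [-0.8  0.9  2.8] 22.8083
0.028865214445870813 [-5.4  1.3  5.8] [ 0.39880866  0.2365587  -0.03302702] 24.475
[(array([0.478, 0.218, 0.017]), 0.58)]
```

The chute came out 152 mm in a clean pull. Next I release it, regrip by the tail and carry it to above the jar, after checking IK along the pour.

```bash
cat >> h.py <<'E'
J=np.array([.5237,-.073,.092]); T=np.array([.062,0,-.033])
def chuteR(th,phi):
    t,p=np.radians([th,phi]); d=np.array([np.cos(p),np.sin(p),0]); x=d*np.cos(t)+[0,0,np.sin(t)]; z=-d*np.sin(t)+[0,0,np.cos(t)]
    return np.column_stack([x,np.cross(z,x),z]),d
def pour(th,phi,up=0.,h=.005,jar=J):
    R,d=chuteR(th,phi); L=jar+h*d+[0,0,up-(.0181-h)*np.tan(np.radians(th))]
    O=L-R@np.array([-.110,0,.002]); return O+R@T, np.column_stack([R[:,0],-R[:,1],-R[:,2]])
E
python3 - <<'E'
from h import *
for phi in (-1,-10,10,20):
    print(phi,[(None if q is None else np.round(q).tolist()) for q in (ctrl.solve_ik(*pour(th,phi)) for th in (14,40))])
u=down(-1.1)[:,0]; R=down(-1.1); O=np.array([.477,.2350,0]); G=O+.062*u
ctrl.command_gripper(.06,80)
ctrl.move_linear(np.array([.3988,.2366,.03]),.2)
ctrl.move_linear(G+[0,0,.03],.25)
s=snap("wrist","w5"); print([(np.round(d["point"],3),round(d["p"],2)) for d in ctrl.search_frame("chute","wrist")])
ctrl.move_linear(G+[0,0,-.033],.12); f0=ctrl.get_force()
ctrl.command_gripper(0,80); print("gap",ctrl.get_finger_gap(),ctrl.get_gripper_force(),np.round(ctrl.get_force()-f0,1),ctrl.get_t())
E
```

```text
-1 [[11.0, 20.0, -18.0, 5.0, -39.0, 74.0], None]
-10 [[10.0, 20.0, -19.0, 8.0, -38.0, 65.0], None]
10 [[13.0, 19.0, -17.0, 1.0, -40.0, 86.0], None]
20 [[14.0, 19.0, -16.0, -2.0, -41.0, 97.0], [9.0, 6.0, -28.0, -22.0, -18.0, 120.0]]
[(array([0.518, 0.237, 0.018]), 0.55)]
gap 0.032488074108336325 80.13123035430908 [-2.4  1.   4.1] 27.2833
```

```bash
python3 - <<'E'
from h import *
for phi in (20,30,45,60,75,90):
    print(phi,[(None if q is None else np.round(q).tolist()) for q in (ctrl.solve_ik(*pour(th,phi)) for th in (14,30,42))])
s=__import__("pickle").load(open("pics/w5.pkl","rb")); print(proj(s,[.367,.237,.0045]))
E
```

```text
20 [[14.0, 19.0, -16.0, -2.0, -41.0, 97.0], [13.0, 10.0, -26.0, -9.0, -24.0, 105.0], [8.0, 5.0, -28.0, -27.0, -18.0, 125.0]]
30 [[16.0, 18.0, -16.0, -5.0, -42.0, 108.0], [11.0, 10.0, -22.0, -19.0, -31.0, 123.0], [2.0, 6.0, -22.0, -39.0, -29.0, 147.0]]
45 [[17.0, 17.0, -16.0, -9.0, -45.0, 123.0], [9.0, 11.0, -17.0, -27.0, -40.0, 144.0], [-3.0, 8.0, -17.0, -46.0, -44.0, 166.0]]
60 [[19.0, 16.0, -17.0, -12.0, -47.0, 138.0], [7.0, 11.0, -15.0, -32.0, -49.0, 161.0], None]
75 [[20.0, 14.0, -18.0, -15.0, -50.0, 153.0], None, [-6.0, 13.0, -10.0, -46.0, -67.0, -170.0]]
90 [[22.0, 12.0, -20.0, -16.0, -54.0, 168.0], [6.0, 13.0, -12.0, -33.0, -66.0, -172.0], [-5.0, 16.0, -7.0, -43.0, -76.0, -160.0]]
[276.52101086 398.39429656]
```

```bash
python3 - <<'E'
from h import *
p=ctrl.get_tool_pos()
ctrl.move_linear(p+[0,0,.125],.18); print(ctrl.get_finger_gap(),np.round(ctrl.get_force(),1),np.round(ctrl.get_moment(),2))
P,R=pour(13,35,.02); ctrl.move_linear(P,.13,R)
ctrl.hold(.2); print(ctrl.get_tool_pos()-P,ctrl.get_finger_gap(),np.round(ctrl.get_force(),1),np.round(ctrl.get_moment(),2),ctrl.get_t())
w=snap("wrist","w6"); s=snap("scene","s6"); d=snap("side","d6")
Rc,dd=chuteR(13,35); lip=J+.005*dd+[0,0,.02+.0025]
for q in(w,s,d): print(proj(q,lip).round(1),proj(q,J).round(1))
i=cv2.imread("pics/s6.png")[130:240,190:300]; j=cv2.imread("pics/d6.png")[150:260,220:330]; k=cv2.imread("pics/w6.png")
cv2.imwrite("pics/c6.png",np.vstack([cv2.resize(np.hstack([i,j]),(600,300),interpolation=cv2.INTER_CUBIC),cv2.resize(k[:280],(600,300))]))
E
```

```text
0.03269370306042275 [ 0.1  0.5 -3.8] [-0.08 -0.13 -0.01]
[-8.73259877e-05  3.99494359e-04  2.47982721e-05] 0.0324396833172161 [ 0.7 -0.1 -2.7] [-0.53  0.75 -0.02] 30.3583
[277.9 484.1] [277.8 460.2]
[245.8 190.1] [245.4 196.8]
[271.9 203.1] [270.8 209.6]
```

View pics/c6.png

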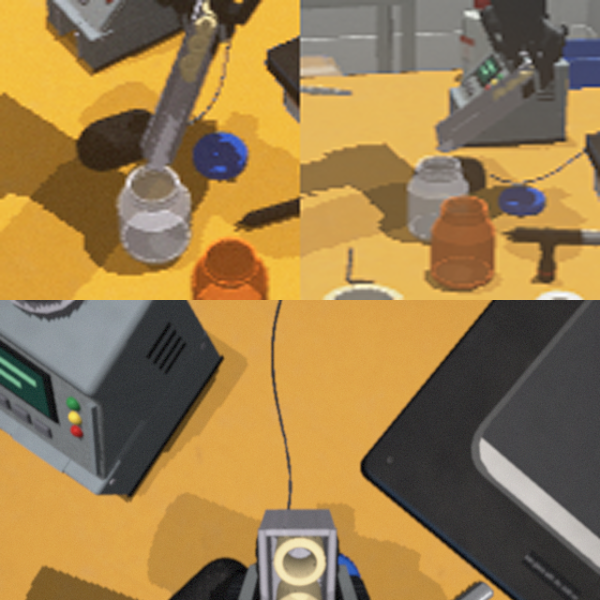

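The picture shows the bushings standing in the tail. The lip is just above the mouth at scene (248,189) and side (272,204), and the mouth centres match to under 1 px. Next is a guarded descent onto the rim, then a slow tip.

```bash
cat > tip.py <<'E'
from h import *
F=lambda:np.mean([ctrl.get_force() for _ in range(6)],0)
H=.003; ph=35
P,R=pour(16,ph,.008,H); ctrl.move_linear(P,.05,R); f0=F(); t0=ctrl.get_t(); 
up=.008; log=[]
while up>-.012:
    up-=.0015; P,R=pour(16,ph,up,H); ctrl.move_linear(P,.04,R); f=F()-f0; log.append((round(up*1e3,1),*f.round(1)))
    if f[2]>1.3 or np.linalg.norm(f)>3.5: break
print(f0.round(1),log,ctrl.get_t()-t0)
if up<=-.012: raise SystemExit("no contact")
up+=.0003; log=[]
for th in range(17,37):
    P,R=pour(th,ph,up,H); ctrl.move_linear(P,.016,R); f=F()-f0; log.append((th,round(up*1e3,1),*f.round(1)))
    if np.linalg.norm(f)>3.5: up+=.0007
    elif f[2]<.5: up-=.0004
    if np.linalg.norm(f)>12: break
for l in log: print(*l)
ctrl.hold(.4); f=F()-f0
print(f.round(1),ctrl.get_moment().round(2),ctrl.get_finger_gap(),ctrl.get_t())
snap("scene","s7"); snap("side","d7"); snap("wrist","w7")
for c in("wrist","scene"): print([(np.round(d["point"],3),round(d["p"],2)) for d in ctrl.search_frame("bushing_1",c)])
i=cv2.imread("pics/s7.png")[130:240,190:300]; j=cv2.imread("pics/d7.png")[150:260,220:330]; k=cv2.imread("pics/w7.png")
cv2.imwrite("pics/c7.png",np.vstack([cv2.resize(np.hstack([i,j]),(600,300),interpolation=cv2.INTER_CUBIC),cv2.resize(k[140:420],(600,300))]))
E
python3 tip.py
```

```text
[-0.2 -0.8 -3.4] [(6.5, np.float64(0.4), np.float64(0.3), np.float64(0.8)), (5.0, np.float64(0.3), np.float64(0.8), np.float64(0.0)), (3.5, np.float64(-0.5), np.float64(0.4), np.float64(1.2)), (2.0, np.float64(-0.5), np.float64(1.2), np.float64(0.8)), (0.5, np.float64(-0.4), np.float64(1.0), np.float64(-0.0)), (-1.0, np.float64(1.3), np.float64(1.3), np.float64(2.5))] 1.5
17 -0.7 0.4 1.6 1.0
18 -0.7 0.8 0.5 1.7
19 -0.7 0.4 2.2 1.0
20 -0.7 -0.6 1.0 2.8
21 -0.7 0.3 1.6 3.1
22 0.0 0.3 0.6 -0.5
23 -0.4 0.7 0.2 1.0
24 -0.4 -0.8 1.6 0.7
25 -0.4 0.4 0.1 1.0
26 -0.4 -0.5 0.9 0.5
27 -0.4 -0.7 1.6 -0.3
28 -0.8 -0.7 1.4 1.8
29 -0.8 0.7 1.3 1.8
30 -0.8 0.2 2.0 3.7
31 -0.1 1.7 1.7 1.4
32 -0.1 0.8 1.4 0.8
33 -0.1 -0.2 0.3 0.4
34 -0.5 -0.3 0.3 2.2
35 -0.5 -0.6 1.1 1.5
36 -0.5 -0.2 0.7 3.2
[-0.3 -0.1  2.5] [-1.25  1.95  0.05] 0.032909341961414734 39.1417
[]
[]
```

View pics/c7.png

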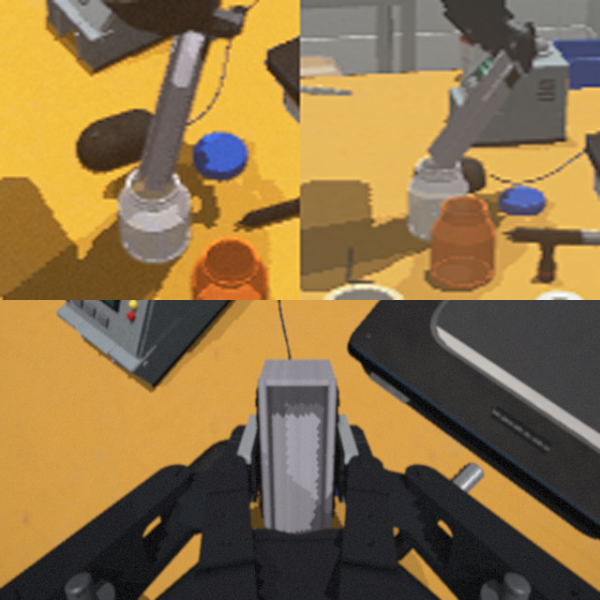

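In the last picture the chute's tail is empty (wrist), and the lip sits in the jar mouth at scene (248,197). Before retreating I'll check the jar and nose pixels numerically.

```bash
python3 - <<'E'
from h import *; import pickle
for c in "sd":
    a,b=[pickle.load(open(f"pics/{c}{k}.pkl","rb")) for k in (6,7)]
    for n,X in (("floor",J+[0,0,-.075]),("mid",J+[0,0,-.045]),("mouth",J)):
        x,y=proj(b,X).astype(int); print(c,n,[q["pixels"][y-2:y+3,x-8:x+9].mean((0,1)).round().tolist() for q in (a,b)])
    Rc,d=chuteR(36,35); L=J+.003*d+[0,0,-.011]
    print([b["pixels"][int(v)-1:int(v)+2,int(u)-1:int(u)+2].mean((0,1)).round().tolist() for u,v in (proj(b,L+Rc@np.array([t,0,.018])) for t in np.arange(0,.2,.02))])
P=ctrl.get_tool_pos(); R=chuteR(36,35)[0]
ctrl.move_linear(P+.03*R[:,0]+[0,0,.025],.06)
f=np.mean([ctrl.get_force() for _ in range(20)],0); print(f.round(2),ctrl.get_t())
ctrl.snapshot("side"); ctrl.snapshot("scene")
for c in("scene","side"):
  for n in("bushing_1","jar"): print(c,n,[(np.round(d["point"],3).tolist(),round(d["p"],2)) for d in ctrl.search_frame(n,c)])
E
```

```text
s floor [[166.0, 159.0, 160.0], [168.0, 158.0, 154.0]]
s mid [[158.0, 149.0, 146.0], [162.0, 152.0, 149.0]]
s mouth [[133.0, 117.0, 99.0], [125.0, 111.0, 101.0]]
[[109.0, 97.0, 91.0], [104.0, 93.0, 91.0], [105.0, 93.0, 91.0], [105.0, 93.0, 92.0], [106.0, 94.0, 92.0], [105.0, 95.0, 92.0], [168.0, 159.0, 165.0], [172.0, 164.0, 170.0], [157.0, 150.0, 153.0], [56.0, 41.0, 28.0]]
d floor [[143.0, 114.0, 91.0], [144.0, 113.0, 89.0]]
d mid [[160.0, 147.0, 137.0], [165.0, 151.0, 139.0]]
d mouth [[156.0, 142.0, 122.0], [142.0, 130.0, 113.0]]
[[122.0, 114.0, 109.0], [111.0, 102.0, 98.0], [110.0, 102.0, 97.0], [109.0, 101.0, 97.0], [108.0, 100.0, 97.0], [108.0, 101.0, 98.0], [115.0, 109.0, 107.0], [116.0, 111.0, 109.0], [115.0, 110.0, 109.0], [65.0, 58.0, 53.0]]
[-0.15 -0.13 -2.4 ] 40.3583
scene bushing_1 []
scene jar [([0.514, -0.094, 0.057], 0.98), ([0.41, -0.437, 0.059], 0.9), ([0.651, -0.543, 0.059], 0.89), ([0.519, -0.215, 0.061], 0.76)]
side bushing_1 []
side jar [([0.529, -0.224, 0.054], 0.8), ([0.415, -0.452, 0.058], 0.77), ([0.518, -0.094, 0.069], 0.62)]
```

```bash
python3 - <<'E'
from h import *; import pickle
fs=[];
for _ in range(20): ctrl.hold(.04); fs.append(ctrl.get_force()[2])
print(np.mean(fs).round(2),np.std(fs).round(2),ctrl.get_t())
s=ctrl.snapshot("scene"); pickle.dump({**s},open("pics/s8.pkl","wb"))
a=pickle.load(open("pics/s6.pkl","rb"))["pixels"].astype(int); b=s["pixels"].astype(int)
x,y=proj(s,J+[0,0,-.09]).astype(int); print(x,y)
for q in (a,b):
    w=q[y-26:y+10,x-16:x+17]; rg=w[...,0]-w[...,2]
    print("\n".join(" ".join(f"{v:4d}" for v in r[::2]) for r in rg[::2])); print()
E
```

```text
-1.67 0.49 41.4917
246 216
  32   33   38   74  165   82   67    9    6    6   18   47   78   83   82   63  -29
  64   81  156  163   64   28   23   20   20    7   18   29   77   80   81   79    9
  82   83   84   77   14   31   28   38   39   34   39   27   16   80   79   83   82
  85   84   83   25   20   38   37   37   34   49   43   34    6   77   81   81   80
  83   83   78   24   27   37   37   37   48   47   46   47   19   16   71   83   84
  87   84   49   14   17   37   36   42   47   48   47   39   17   15   36   80   80
  83   78   22   15   16   15   37   44   47   45   30   19   13   17   20   81   83
  79   71   21   14   13   12   18   19   19   22   18   13   16   16   17   68   85
  81   74   20   13   14   14   12   14   13   13   14   17   19   16   21   72  128
  82   74   19   14   18   10    3    2    0    0    4    2   13   16   16  116  163
  81   79   27   13    4    3    3    5    4    4    5    3    4    7   26  114  162
  80   76   28   12    4    2    2    4    3    4    5    6    4   12   18  115  166
  79   81   30    9   10   11    6    2    1    2    
[... 1287 characters left out ...]
   15   19  116  163
  83   80   25   14   12    7    4    3   11   16   14   16    7    7   32  135  161
  78   80   30   22   16   14    7    2    4    9   15   17   19   25   35  138  166
  78   77   33   24   25   23    9    3    1    6   13   25   24   23   33  135  163
  82   79   37   22   22   24   22   22   21    9   20   24   24   25   27  120  166
  81   80   44   11    7   20   23   24   23   11   20   24   22   23   30  156  168
  83   85   76   19   10   16   25   24   25   12   10   16   20   16   67  168  167
  82   86   83   57   14   17   23   24   23   11   11   10   12   28  152  167  166
  84   85   82   82   58   24   25   23   14   11   10   13   48  127  161  166  169
```

The load fell from 3.3 N to 1.67 N, which matches the empty chute at 1.57 N, and new objects show on the jar floor. Now I'll lay the chute back down.

```bash
python3 - <<'E'
from h import *
R=down(-1.1); G=np.array([.477,.2350,0])+.062*R[:,0]
ctrl.move_linear(ctrl.get_tool_pos()+[0,0,.03],.15)
ctrl.move_linear([.56,.09,.125],.15,R); ctrl.move_linear(G+[0,0,.11],.2); ctrl.move_linear(G+[0,0,-.022],.12)
F=lambda:np.mean([ctrl.get_force() for _ in range(6)],0)
ctrl.hold(.1); f0=F(); z=-.026
while z>-.037:
    ctrl.move_linear(G+[0,0,z],.04); f=F()-f0
    if f[2]>1.8: break
    z-=.001
print(z,f.round(1),ctrl.get_t())
ctrl.command_gripper(.07); print(ctrl.get_finger_gap())
ctrl.move_linear(G+[0,0,.09],.15); ctrl.move_linear(G+[-.08,0,.2],.2)
import pickle
s=snap("wrist","w9"); q=snap("scene","s9"); snap("side","d9"); print(ctrl.get_t())
for c in("wrist","scene","side"):
  for n in("chute","jar","bushing_1"): print(c,n,[(np.round(d["point"],3).tolist(),round(d["p"],2)) for d in ctrl.search_frame(n,c)])
# width across chute top in wrist view and floor brightness
for xx in (.40,.43,.46):
    row=[tuple(s["pixels"][tuple(proj(s,[xx,y,.03])[::-1].astype(int))]) if 0<=proj(s,[xx,y,.03])[1]<420 else None for y in np.arange(.21,.262,.004)]
    print(xx,[None if r is None else [int(v) for v in r] for r in row])
E
```

```text
-0.032 [-1.1 -0.8  5.7] 47.625
0.07002035670399945
50.025
wrist chute [([0.495, 0.234, 0.006], 0.95)]
wrist jar [([0.521, -0.04, 0.048], 0.58)]
wrist bushing_1 []
scene chute [([0.474, 0.22, 0.016], 0.9)]
scene jar [([0.517, -0.095, 0.056], 0.94), ([0.652, -0.542, 0.06], 0.78), ([0.517, -0.211, 0.062], 0.66), ([0.411, -0.439, 0.062], 0.6)]
scene bushing_1 []
side chute [([0.476, 0.222, 0.022], 0.84)]
side jar [([0.528, -0.222, 0.055], 0.9), ([0.414, -0.453, 0.057], 0.78), ([0.518, -0.095, 0.069], 0.68), ([0.661, -0.567, 0.062], 0.63)]
side bushing_1 []
0.4 [[75, 55, 26], [77, 57, 27], [69, 49, 21], [63, 60, 67], [61, 61, 64], [68, 66, 71], [71, 68, 72], [71, 67, 70], [64, 64, 69], [58, 60, 62], [62, 57, 60], [97, 71, 30], [152, 113, 50], [152, 111, 50]]
0.43 [[78, 57, 30], [72, 53, 24], [72, 53, 25], [51, 48, 55], [68, 65, 66], [60, 60, 65], [65, 63, 69], [66, 65, 68], [61, 63, 66], [60, 59, 61], [64, 59, 52], [76, 54, 27], [79, 61, 33], [72, 49, 15]]
0.46 [[156, 113, 52], [161, 120, 56], [144, 109, 55], [123, 118, 126], [139, 135, 144], [145, 141, 149], [145, 139, 149], [145, 142, 152], [144, 141, 149], [89, 87, 94], [150, 124, 99], [187, 137, 65], [184, 137, 67], [185, 134, 59]]
```

The chute is flat at the expected spot and empty, and the jar reads in the same place as before. Handing in.

```bash
python3 -c "
from rig import ctrl
print(ctrl.job_done(),ctrl.get_t())"
```

```text
the job is handed in; nothing more can be done
the job is handed in; nothing more can be done
```

I tipped the four bushings into the clear jar, laid the empty chute flat on the bench and handed the job in at about 50 s; that all four went in rests on the drop in weight and changed pixels on the jar floor, as the trained network found no bushings in the jar.

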